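Pull the output valve and close the chassis cradle by one hole

TASK

The amplifier chassis in the cradle is about to be turned over for wiring, so first draw its tall glass valve straight up out of its socket and set it down, not dropped, in the free hole of the wooden valve rack, upright and fully home. Then pull up the knob of the lock plunger on the cradle's sliding end section, slide the section one hole towards the chassis and let the pin drop fully into that hole. Finish while still gripping the knob with the pin down, and leave the spare valves and the other things on the bench where they are.

Things in the scene. Friction and masses are not known exactly. Their poses are not given: they have to be found in the camera images.
- valve_mid (a point): Centre of the valve to pull, 57.5 mm above its pin ends and below its dome; z along its axis, up. About 70 g, 115 mm tall: 13 mm of pins (17 mm across), black base 33 mm across and 30 tall, then glass 32 mm across. It stands in the chassis deck, pins 13 mm down in a loose 21 mm hole, base on the deck 112 mm above the bench; it lifts straight out without force, clear after 13 mm.
- free_hole (a point): Centre of the mouth of the rack's one free hole, level with the rack's top (40 mm above the bench). The hole is 37 mm wide and 26 mm deep with a flat floor. A valve fully home stands with its pin ends on that floor, its centre 31.5 mm above this point.
- rack: Wooden valve rack, a fixed block 64 mm (x) by 190 (y) by 40 tall with three holes along its y axis, at y = -62, 0 and 62 mm. Origin: centre of its underside, on the bench. Two holes hold spare valves like the one to pull (their tops 129 mm above the bench), so fingers have most room closing along the rack's x axis.
- spare_a: A spare valve of the same kind standing in the rack; leave it. Origin: its pin ends.
- spare_b: The other spare valve standing in the rack; leave it. Origin: its pin ends.
- cradle: Fixed chassis cradle: square steel rail along its y axis (40 mm wide, top 52 mm above the bench) with 11 mm holes 40 mm apart, carrying an aluminium chassis (x = -65 to 65, y = -110 to 170 mm, deck 112 mm above the bench) with a transformer at its +y end, up to 178 mm. Origin: on the bench under the rail. The sliding end section is at the -y end; towards the chassis is +y.
- knob_grip (a point): Centre of the lock plunger's black round knob, 26 mm across, 20 tall, axis upright; 90 mm above the bench with the pin down. It rides on the sliding section. Under it 22 mm of thinner barrel (up to 21 mm across) stand on the section's top, 58 mm above the bench. The section's jaw plate is 60 mm to the knob's +y side (cradle axes), 100 mm wide, up to 125 mm above the bench; other sides are free.
- end_section (a joint): How far the sliding end section has moved along the rail towards the chassis (cradle's +y), m: 0 in the hole where it starts, 0.040 in the next hole; its rubber jaw meets the chassis at 0.044. It slides with about 4 N of friction and goes along when the knob is pushed sideways; with the pin down it is locked.
- lock_plunger (a joint): How far the plunger is pulled up, m: 0 with the pin fully down in a hole, about 0.009 with the pin end riding on the rail between holes, 0.013 at most. A spring pulls it down with 5 N when down, 10 N when fully up. The 8 mm pin has a rounded end and drops in when within about 1.5 mm of a hole's centre.
- pointer_knob: Loose white control knob, 24 mm across, 15 mm tall, lying beside the +y end of the rack; leave it. Origin: underside centre.
- loose_socket: Loose white ceramic ring, 42 mm across, 12 mm tall, beside the -y end of the rack; leave it. Origin: underside centre.
- screwdriver: Screwdriver, 200 mm, black handle, lying on the right of the bench; leave it. Origin: underside centre.
- spanner: Steel spanner, 160 mm, lying on the left; leave it. Origin: underside centre.
- solder_reel: Grey solder reel, 60 mm across, 42 mm tall, on the left; leave it. Origin: underside centre.
- multimeter: Black multimeter, 150 by 75 by 34 mm, on the right; leave it. Origin: underside centre.
There are look-alikes about, which are no part of the job. Leave any yellow look-alike of the part that bears valve_mid alone.

How it is judged:
On the way, in this order (a step that is already met when the one before it is completed fails the run):
1. the valve stands upright and fully home in the free hole of the rack (horizontal distance between valve_mid and free_hole below 0.008 m and z of valve_mid in the frame of free_hole below 0.036 m and angle between valve_mid's own z axis and vertical below 0.15 rad), for 0.2 s.
2. the lock plunger is pulled up until the pin is clear of its hole (value of joint lock_plunger above 0.007 m), for 0.1 s.
3. the section is at the next hole with the pin down in it (value of joint end_section between 0.036 and 0.044 m and value of joint lock_plunger below 0.0025 m), for 0.2 s.
At the end, for the whole second after the job is handed in: Valve at rest in the free hole: within 8 mm of its axis, centre at most 36 mm above the mouth (31.5 when home), tilt under 0.15 rad. End section 36 to 44 mm from its start, in the next hole, plunger within 2.5 mm of fully down, fingers gripping the knob with more than 2 N (all of step 1 and all of step 3 and contact force between the fingers and lock_plunger above 2 N and velocity of joint end_section below 0.02 m/s and linear speed of valve below 0.03 m/s); the arm keeps its last pose, push and grip.
It fails at once if the valve falls: faster than 0.5 m/s with no finger on it (contact force between the fingers and valve below 0.01 N and linear speed of valve above 0.5 m/s).
It fails at once if the valve is tipped over by more than 0.7 rad (angle between valve_mid's own z axis and vertical above 0.7 rad).
It fails at once if a spare valve is moved by more than 15 mm (distance of any of spare_a, spare_b from where it was at the start of the episode above 0.015 m).
It fails at once if another thing on the bench is moved by more than 30 mm (distance of any of pointer_knob, loose_socket, screwdriver, spanner, solder_reel, multimeter from where it was at the start of the episode above 0.03 m).
It also fails if it takes over 48 s, if anything falls off the work surface, if the arm or the gripper's body presses on something with over 40 N, if the wrist force passes 120 N, or if a joint passes its speed limit or range.

ROBOT

A 6-joint arm with a two-finger parallel gripper is mounted at the origin on the work surface. World frame = base frame: x ahead of the robot, y to its left, z up, the work surface at z = 0. Lengths are in m, angles in rad, forces in N, time in s.
With the tool pointing down it reaches from about 0.3 to 0.875 m from the base axis. Payload 4.2 kg.
Tool frame: the origin (TCP) lies midway between the tips of the shut fingers; the grasp point (between the pads) lies 19 mm behind it (ctrl.tcp_to_grasp is the distance from the TCP to the grasp point, in m); x points along the fingers, z is the direction in which the jaws open and shut, and the axes are right-handed (so a half turn about x gives the same grasp; the last joint's range is limited). The gripper opens to 85 mm and grips with 20 to 120 N. Pads are 22 mm wide; open, the fingers measure 114 mm over their backs; the gripper's body (76 mm by 85 mm) begins 54 mm behind the grasp point. The pads swing forward as they close: fully open they stand 13 mm farther back than shut.
Start: joints at [1.149, 0.32, 1.565, -0, 1.257, -0.02], TCP at [0.225, 0.529, 0.231] pointing down, gripper open.
Joint ranges: [-3.11, 3.11], [-0.84, 2.01], [0.21, 2.61], [-1.34, 4.49], [0.05, 2.63], [-2.56, 2.56]. Speed limits (rad/s): [2.57, 2.57, 3.14, 3.14, 3.14, 3.14].

INTERFACE

Orientations are given as [roll, pitch, yaw] about the fixed x, y, z axes, in that order (R = Rz(yaw) Ry(pitch) Rx(roll)).
In Python, from cell import monitor, viewer, ctrl gives the robot as it stands.
- The arm moves only by the shell command python3 -m inch 'ROWS' [FORCE]. ROWS is JSON, a list of rows, each an object of numbers: "dx", "dy", "dz": the shift along the tool's x, y, z in m; "ax", "ay", "az": the turn, a rotation vector about the tool's x, y, z in degrees; "jaw": the closure, from 0 (fully open) to 1 (shut). In form: [{"dx": .., "dy": .., "dz": .., "ax": .., "ay": .., "az": .., "jaw": ..}, ...]. A call has 1 to 10 rows; each row is the pose to reach, as a shift and turn from the pose commanded when the call began, along the tool's axes at that moment; what a row does not reach only later rows make up. A row lasts 1/8 s, in which the tool goes at most 62.5 mm and 10.7 degrees, less where a joint would pass 70% of its speed; a pose out of reach is approached as far as the arm can. A call with a gripper value outside its range is refused whole. The fingers move at their own pace and stop on an object; FORCE is the grip in N (left out, the last holds). Time passes only in rows, so rows that repeat a pose let the fingers close. It gives the time, the measured TCP pose, the force and the opening at its end, in the units of the state.
- monitor.read_state(): the state, without advancing time (a new reading comes with each control period).
- viewer.get_image(name): name is "side" or "top" or "wrist"; returns a dict with "color" (420x560x3 uint8, red, green, blue), "z_map" (420x560 float32, m along the optical axis (not along the pixel's ray), 0 where there is no reading), "mtx" (3x3 intrinsics, pixels), "dist_coeffs" ([k1, k2, p1, p2, k3] as OpenCV has them; the pictures are not rectified), "T" (4x4, takes a point from camera to world coordinates). Camera axes: x right, y down, z forward; pixel columns grow to the right and rows downward; lengths in m; the calibration is good to about 2 mm. A picture is of the moment at which its call begins.
- ctrl.sign_off(): hands the job in, once; it reports no verdict.
The state is a dict: "time": time; "joint_positions": joint angles; "joint_velocities": joint speeds; "effort": joint torques, N m; "tcp_pos": TCP position; "orientation": TCP orientation; "force": force on the tool from outside, world axes, zero at the start; "torque": the same for the moment, N m; "opening": finger opening in m.
Only numpy, scipy, OpenCV 4.12 (cv2) and the standard library are available. Lean on these libraries where they do the work, as an engineer would, in place of code of your own. Each camera call takes 0.05 s, during which the arm holds its last target.

## Working session

There is one attempt and no reset: what is moved stays moved. The work goes in short steps, Python scripts to look and compute and a shell command to move; the robot and the scene stay as the last step left them, time stands still between calls to the robot, and variables do not carry over. Pictures are saved under pics/ and viewed, and the job is handed in when it is done.

```bash
ls; mkdir -p pics; cat > h.py <<'E'
import numpy as np, cv2
from cell import monitor, viewer, ctrl
from scipy.spatial.transform import Rotation as R
def grab(n,tag):
    im=viewer.get_image(n); cv2.imwrite(f'pics/{tag}.png',im['color'][:,:,::-1]); np.savez(f'pics/{tag}.npz',**im); return im
def cloud(im):
    h,w=im['z_map'].shape; u,v=np.meshgrid(np.arange(w),np.arange(h))
    p=cv2.undistortPoints(np.stack([u,v],-1).reshape(-1,1,2).astype(float),im['mtx'],im['dist_coeffs']).reshape(h,w,2)
    z=im['z_map']; P=np.stack([p[...,0]*z,p[...,1]*z,z],-1)
    return P@im['T'][:3,:3].T+im['T'][:3,3]
def ray(im,u,v,z):
    p=cv2.undistortPoints(np.array([[[u,v]]],float),np.array(im['mtx']),np.array(im['dist_coeffs'])).ravel()
    T=np.array(im['T']); d=T[:3,:3]@[p[0],p[1],1]; c=T[:3,3]; return c+d*(z-c[2])/d[2]
E
python3 - <<'E'
from h import *
for n in ['side','top','wrist']: grab(n,n+'0')
s=monitor.read_state(); print(s, ctrl.tcp_to_grasp)
E
```

```text
pics
{'time': 0.15, 'joint_positions': array([ 1.14895132e+00,  3.20155340e-01,  1.56536509e+00, -2.56069859e-06,
        1.25741467e+00, -2.00087340e-02]), 'joint_velocities': array([ 0.00153444, -0.00097374, -0.00248125,  0.0005488 ,  0.00247668,
       -0.00030218]), 'effort': array([ 3.41954910e-04, -4.15838671e+01, -2.34346730e+01, -9.74984982e-05,
        6.05334630e-03,  1.29262787e-05]), 'tcp_pos': array([0.22474999, 0.52887892, 0.23068259]), 'orientation': array([ 3.12339773,  1.56945389, -1.99082674]), 'force': array([0.58424139, 0.56955062, 0.60232088]), 'torque': array([-0.01949742, -0.0510497 , -0.00116297]), 'opening': 0.08542753287911271} 0.0187
```

View pics/side0.png

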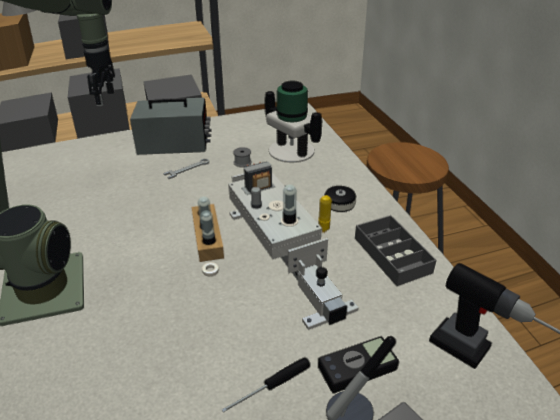

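View pics/top0.png

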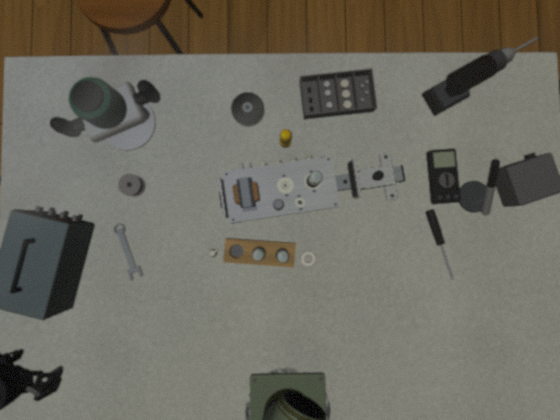

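View pics/wrist0.png

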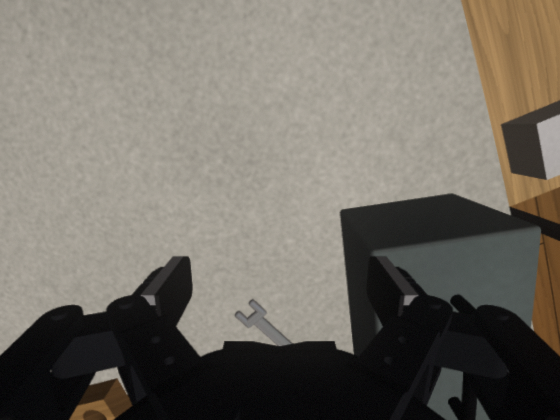

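The side view shows the tall clear valve on the deck at (290,203), a short grey can at (256,197), the yellow look-alike at (325,212), and the rack at (207,230). In the top view those are (316,178), (279,204), (286,137), and the rack with its empty hole at (236,251). The knob is at (378,174). The clear glass valve standing on the deck fits the description. I'll confirm it in enlarged crops.

```bash
python3 - <<'E'
from h import *
t=cv2.imread('pics/top0.png'); s=cv2.imread('pics/side0.png')
a=cv2.resize(t[140:280,205:415],None,fx=3.8,fy=3.8,interpolation=cv2.INTER_CUBIC); cv2.imwrite('pics/topc.png',a)
b=cv2.resize(s[150:330,180:370],None,fx=3.3,fy=3.3,interpolation=cv2.INTER_CUBIC); cv2.imwrite('pics/sidec.png',b)
im=np.load('pics/top0.npz'); C=cloud(im)
np.set_printoptions(precision=4,suppress=True)
print(im['T'],im['mtx'])
for u,v in [(316,178),(312,182),(236,251),(259,254),(282,256),(378,174),(300,203),(330,190),(250,241),(372,185),(420,250)]: print(u,v,C[v,u])
E
```

```text
[[-0.0123 -0.9985  0.0542  0.5129]
 [-0.9999  0.0117 -0.0113  0.0203]
 [ 0.0107 -0.0544 -0.9985  1.0874]
 [ 0.      0.      0.      1.    ]] [[389.2789   0.     281.7631]
 [  0.     389.2789 201.4877]
 [  0.       0.       1.    ]]
316 178 [ 0.6128 -0.0678  0.2112]
312 182 [ 0.6047 -0.0593  0.2028]
236 251 [0.4368 0.1352 0.0145]
259 254 [0.4366 0.0669 0.1248]
282 256 [0.4314 0.0105 0.1298]
378 174 [ 0.6342 -0.2385  0.0985]
300 203 [ 0.5614 -0.0364  0.1143]
330 190 [ 0.5933 -0.1124  0.1128]
250 241 [0.4649 0.0946 0.0425]
372 185 [ 0.6102 -0.233   0.0549]
420 250 [ 0.4317 -0.376   0.002 ]
```

View pics/topc.png

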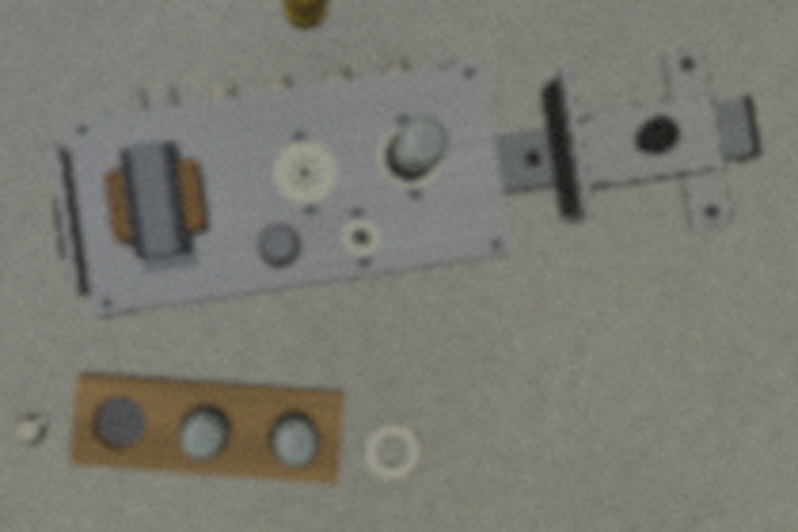

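View pics/sidec.png

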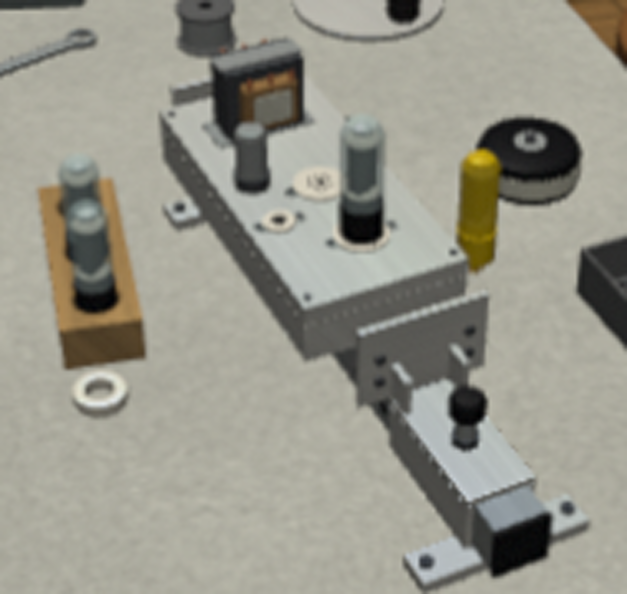

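The crop confirms it: the clear valve with the black base stands at crop (415,145), the yellow one is off the chassis, and the rack's free hole is the leftmost, at (120,420). Next I'll fit these from depth.

```bash
cat > m.py <<'E'
from h import *
from scipy.optimize import least_squares
np.set_printoptions(precision=4,suppress=True)
def circ(p,r,c0):
    f=lambda c:np.hypot(*(p-c).T)-r
    s=least_squares(f,c0,loss='soft_l1',f_scale=.001); return s.x,np.median(abs(s.fun)),len(p)
def box(C,x0,x1,y0,y1,z0,z1):
    P=C.reshape(-1,3); return P[(P[:,0]>x0)&(P[:,0]<x1)&(P[:,1]>y0)&(P[:,1]<y1)&(P[:,2]>z0)&(P[:,2]<z1)]
if __name__=='__main__':
  for n in ['top','side']:
    C=cloud(np.load(f'pics/{n}0.npz')); print(n)
    p=box(C,.55,.65,-.12,-.02,.125,.2); print('valve n',len(p),p.mean(0) if len(p) else'')
    for a,b in [(.12,.142),(.145,.165),(.165,.19)]:
        q=p[(p[:,2]>a)&(p[:,2]<b)]
        if len(q)>5: print(a,circ(q[:,:2],.016,[.605,-.065]))
    q=box(C,.55,.65,-.12,-.02,.19,.24); print('top',q.max(0),q.min(0),q.mean(0),len(q))
    k=box(C,.6,.67,-.28,-.2,.08,.11); print('knob',k.min(0),k.max(0),k.mean(0),len(k), circ(k[k[:,2]<.098][:,:2],.013,[.63,-.238]))
    r=box(C,.38,.5,-.05,.2,.032,.048); rr=cv2.minAreaRect(r[:,:2].astype(np.float32)); print('rack',rr,np.median(r[:,2]))
    d=box(C,.45,.75,-.2,.3,.107,.117); print('deck',cv2.minAreaRect(d[:,:2].astype(np.float32)),np.median(d[:,2]))
    for c in [(.437,.067),(.432,.010)]:
        q=box(C,c[0]-.03,c[0]+.03,c[1]-.028,c[1]+.028,.06,.11); print('spare',circ(q[:,:2],.016,c) if len(q)>5 else 0)
E
python3 m.py
```

```text
top
valve n 54 [ 0.6075 -0.0595  0.1621]
0.12 (array([ 0.6168, -0.0676]), np.float64(0.0001463161035272359), 12)
0.145 (array([ 0.617, -0.068]), np.float64(0.00025977605085139577), 13)
0.165 (array([ 0.6171, -0.0679]), np.float64(0.00013151982834244506), 18)
top [ 0.6323 -0.0526  0.2154] [ 0.6011 -0.0825  0.1902] [ 0.6155 -0.0665  0.208 ] 155
knob [ 0.602  -0.2523  0.0822] [ 0.6449 -0.201   0.1036] [ 0.6313 -0.2378  0.0969] 92 (array([ 0.6327, -0.2409]), np.float64(0.0014786062261092905), 48)
rack ((0.43378588557243347, 0.07156746089458466), (0.19009633362293243, 0.06432435661554337), 85.01831817626953) 0.03923271419857843
deck ((0.6420928239822388, -0.0038581788539886475), (0.2134646624326706, 0.33564460277557373), 7.836226463317871) 0.1114616458163411
spare (array([0.4335, 0.0717]), np.float64(0.0001398066263355712), 16)
spare (array([0.4281, 0.0095]), np.float64(8.952744604901614e-05), 17)
side
valve n 338 [ 0.6107 -0.0799  0.1633]
0.12 (array([ 0.6148, -0.0681]), np.float64(0.0009376836269164024), 76)
0.145 (array([ 0.6146, -0.0677]), np.float64(0.000959274804241704), 89)
0.165 (array([ 0.6153, -0.0676]), np.float64(0.0009376182058569247), 114)
top [ 0.6307 -0.057   0.2137] [ 0.5985 -0.0877  0.1903] [ 0.6123 -0.0758  0.2032] 155
knob [ 0.6008 -0.2547  0.0807] [ 0.6429 -0.2001  0.1042] [ 0.6272 -0.2422  0.0953] 130 (array([ 0.6301, -0.2385]), np.float64(0.0011038850547860374), 73)
rack ((0.4322858452796936, 0.06962071359157562), (0.19609776139259338, 0.06244172155857086), 85.10455322265625) 0.04014863439573507
deck ((0.6375412940979004, -0.006982535123825073), (0.2119193971157074, 0.34587645530700684), 7.9699788093566895) 0.1111104926246812
spare (array([0.4325, 0.0723]), np.float64(0.001170797138348851), 68)
spare (array([0.4267, 0.0112]), np.float64(0.0012151652751998358), 187)
```

```bash
cat >> h.py <<'E'
def plan(pos,zdir):
    """pos world TCP target, zdir = jaw closing direction in world xy (angle deg)"""
    s=monitor.read_state(); Rc=R.from_euler('xyz',s['orientation']); out=[]
    for a in (zdir,zdir+180):
        z=np.array([np.cos(np.radians(a)),np.sin(np.radians(a)),0]); x=np.array([0,0,-1.]); y=np.cross(z,x)
        Rt=R.from_matrix(np.stack([x,y,z],1)); out.append((np.degrees((Rc.inv()*Rt).as_rotvec())))
    print('tcp',s['tcp_pos'],'q6',s['joint_positions'],'F',s['force'],'op',s['opening'],'t',s['time'])
    print('shift tool',Rc.inv().apply(np.array(pos)-s['tcp_pos']),'dist',np.linalg.norm(np.array(pos)-s['tcp_pos'])); print('turn opts',out); print('axes\n',Rc.as_matrix())
E
python3 - <<'E'
from m import *
for n in ['top','side']:
    C=cloud(np.load(f'pics/{n}0.npz')); print(n)
    k=box(C,.61,.655,-.262,-.215,.083,.11); print(k.min(0),k.max(0)); kt=k[k[:,2]>.098]; print('knobtop',kt.mean(0),len(kt),cv2.minEnclosingCircle(k[k[:,2]>.095][:,:2].astype(np.float32)))
    print(circ(k[k[:,2]<.097][:,:2],.013,[.631,-.239]))
    # cradle yaw from deck
    d=box(C,.45,.70,-.12,.2,.109,.114); 
    # edge: per y-bin max/min x
    for f in (np.max,np.min):
        e=[]
        for y in np.arange(-.07,.13,.01):
            q=d[abs(d[:,1]-y)<.005]
            if len(q)>5: e.append([y,f(q[:,0])])
        e=np.array(e); print('edge',np.degrees(np.arctan(np.polyfit(e[:,0],e[:,1],1)[0])), np.median(e[:,1]))
    q=box(C,.6,.67,-.32,-.215,.054,.062); print('sec',cv2.minAreaRect(q[:,:2].astype(np.float32)))
im=np.load('pics/top0.npz');C=cloud(im)
# free hole
q=box(C,.40,.48,.10,.17,.005,.03); print('hole floor',q.min(0),q.max(0),q.mean(0),len(q))
plan([.616,-.068,.27],-5)
E
```

```text
top
[ 0.6199 -0.2523  0.0864] [ 0.6449 -0.2275  0.1036]
knobtop [ 0.6325 -0.2408  0.0999] 44 ((0.6324065923690796, -0.24000243842601776), 0.012752662412822247)
(array([ 0.6333, -0.2405]), np.float64(0.0009828221663150324), 31)
edge -7.826229124928597 0.6607559048513396
edge -7.891219905130336 0.530903864546691
sec ((0.6359197497367859, -0.26510411500930786), (0.05200149863958359, 0.10409509390592575), 7.356901168823242)
side
[ 0.6175 -0.2547  0.083 ] [ 0.6429 -0.2295  0.1042]
knobtop [ 0.6294 -0.2421  0.1003] 57 ((0.6302080750465393, -0.2432127445936203), 0.012779386714100838)
(array([ 0.6308, -0.2389]), np.float64(0.0009370885806122197), 54)
edge -9.416499852259065 0.6479700581968504
edge -7.881099370741726 0.5275683930909423
sec ((0.6337994337081909, -0.2632025182247162), (0.05414506047964096, 0.10209575295448303), 7.133821964263916)
hole floor [0.4209 0.1055 0.0061] [0.4731 0.1551 0.0299] [0.4404 0.135  0.0152] 159
tcp [0.2247 0.5289 0.2307] q6 [ 1.149   0.3202  1.5654 -0.      1.2574 -0.02  ] F [0.5842 0.5696 0.6023] op 0.08542753287911271 t 0.15
shift tool [-0.0388 -0.5935 -0.3964] dist 0.7147635090548748
turn opts [array([71.9765, -0.0674,  0.0471]), array([-108.0235,   -0.0513,   -0.0735])]
axes
 [[-0.0005 -0.9203  0.3911]
 [-0.0012  0.3911  0.9203]
 [-1.      0.     -0.0013]]
```

```bash
python3 -m inch '[{"dx":-0.039,"dy":-0.297,"dz":-0.198,"ax":36,"jaw":0},{"dx":-0.039,"dy":-0.297,"dz":-0.198,"ax":36,"jaw":0},{"dx":-0.039,"dy":-0.297,"dz":-0.198,"ax":36,"jaw":0},{"dx":-0.039,"dy":-0.594,"dz":-0.396,"ax":72,"jaw":0},{"dx":-0.039,"dy":-0.594,"dz":-0.396,"ax":72,"jaw":0},{"dx":-0.039,"dy":-0.594,"dz":-0.396,"ax":72,"jaw":0},{"dx":-0.039,"dy":-0.594,"dz":-0.396,"ax":72,"jaw":0},{"dx":-0.039,"dy":-0.594,"dz":-0.396,"ax":72,"jaw":0},{"dx":-0.039,"dy":-0.594,"dz":-0.396,"ax":72,"jaw":0},{"dx":-0.039,"dy":-0.594,"dz":-0.396,"ax":72,"jaw":0}]'
python3 -c "
from h import *
plan([.616,-.068,.27],-5)"
```

```text
tcp [0.22474999 0.52887892 0.23068259] q6 [ 1.14895132e+00  3.20155340e-01  1.56536509e+00 -2.56069859e-06
  1.25741467e+00 -2.00087340e-02] F [0.58424139 0.56955062 0.60232088] op 0.08542753287911271 t 0.15
shift tool [-0.03879994 -0.5935282  -0.39636564] dist 0.7147635090548748
turn opts [array([ 7.19765113e+01, -6.73924705e-02,  4.70937162e-02]), array([-1.08023459e+02, -5.13291609e-02, -7.34535143e-02])]
axes
 [[-5.47430756e-04 -9.20344665e-01  3.91107911e-01]
 [-1.22574943e-03  3.91108293e-01  9.20343849e-01]
 [-9.99999099e-01  2.44242313e-05 -1.34221666e-03]]$[0]: bad value
```

```bash
python3 -m inch '[{"dx":-0.039,"dy":-0.06,"dz":-0.04,"ax":7.0,"ay":0.0,"az":0.0,"jaw":0.0}]'; python3 -m inch --help | head -20
```

```text
time: 0.28
tcp_pos: [0.2537, 0.4835, 0.2584]
orientation: [3.06, 1.565, -2.175]
force: [0.8, -0.4, 0.8]
opening: 0.0852invalid input: not JSON, or not a number
```

```bash
python3 -c "
from h import *
np.set_printoptions(precision=4,suppress=True)
plan([.616,-.068,.27],-5)"
```

```text
tcp [0.2537 0.4835 0.2584] q6 [1.0662 0.2606 1.5799 0.0006 1.3066 0.0183] F [ 0.777  -0.4424  0.7626] op 0.08517311253239818 t 0.275
shift tool [-0.0102 -0.5893 -0.2969] dist 0.659968112671236
turn opts [array([65.0292, -0.2975,  0.1572]), array([-114.9703,   -0.1771,   -0.3353])]
axes
 [[-0.0032 -0.8663  0.4995]
 [-0.0046  0.4996  0.8663]
 [-1.      0.0005 -0.0055]]
```

```bash
python3 -m inch '[{"dx":-0.01,"dy":-0.295,"dz":-0.149,"ax":33.0,"ay":0.0,"az":0.0,"jaw":0.0},{"dx":-0.01,"dy":-0.295,"dz":-0.149,"ax":33.0,"ay":0.0,"az":0.0,"jaw":0.0},{"dx":-0.01,"dy":-0.295,"dz":-0.149,"ax":33.0,"ay":0.0,"az":0.0,"jaw":0.0},{"dx":-0.01,"dy":-0.295,"dz":-0.149,"ax":33.0,"ay":0.0,"az":0.0,"jaw":0.0},{"dx":-0.01,"dy":-0.295,"dz":-0.149,"ax":33.0,"ay":0.0,"az":0.0,"jaw":0.0},{"dx":-0.01,"dy":-0.589,"dz":-0.297,"ax":65.0,"ay":0.0,"az":0.0,"jaw":0.0},{"dx":-0.01,"dy":-0.589,"dz":-0.297,"ax":65.0,"ay":0.0,"az":0.0,"jaw":0.0},{"dx":-0.01,"dy":-0.589,"dz":-0.297,"ax":65.0,"ay":0.0,"az":0.0,"jaw":0.0},{"dx":-0.01,"dy":-0.589,"dz":-0.297,"ax":65.0,"ay":0.0,"az":0.0,"jaw":0.0},{"dx":-0.01,"dy":-0.589,"dz":-0.297,"ax":65.0,"ay":0.0,"az":0.0,"jaw":0.0}]'
python3 -c "
from h import *
np.set_printoptions(precision=4,suppress=True)
plan([.616,-.068,.27],-5)"
```

```text
time: 1.52
tcp_pos: [0.5981, -0.0414, 0.2707]
orientation: [2.126, 1.57, 2.039]
force: [0.9, 0.2, 0.3]
opening: 0.0854
tcp [ 0.5981 -0.0414  0.2707] q6 [-0.0884  0.3382  1.4375  0.0004  1.3661 -0.0006] F [0.8781 0.1725 0.3492] op 0.0854167434121668 t 1.525
shift tool [ 0.0007 -0.025   0.0202] dist 0.03209539087769269
turn opts [array([-0.0398, -0.0145, -0.0234]), array([179.9602,  -0.0368,   0.0228])]
axes
 [[-0.0002  0.0878  0.9961]
 [ 0.0004  0.9961 -0.0878]
 [-1.      0.0004 -0.0003]]
```

```bash
python3 -m inch '[{"dx":0.0,"dy":-0.025,"dz":0.020,"ax":0.0,"ay":0.0,"az":0.0,"jaw":0.0},{"dx":0.0,"dy":-0.025,"dz":0.020,"ax":0.0,"ay":0.0,"az":0.0,"jaw":0.0},{"dx":0.0,"dy":-0.025,"dz":0.020,"ax":0.0,"ay":0.0,"az":0.0,"jaw":0.0}]'
python3 -c "
from h import *
np.set_printoptions(precision=4,suppress=True)
plan([.616,-.068,.27],-5);grab('wrist','w1');grab('side','s1')"
```

```text
time: 1.9
tcp_pos: [0.6145, -0.0656, 0.2706]
orientation: [2.69, 1.569, 2.602]
force: [0.3, 0.9, -0.1]
opening: 0.0852
tcp [ 0.6145 -0.0656  0.2706] q6 [-0.1252  0.3692  1.3912  0.0006  1.3825 -0.0378] F [ 0.2532  0.9202 -0.1022] op 0.08522178690996529 t 1.9
shift tool [ 0.0006 -0.0023  0.0017] dist 0.002902321762966001
turn opts [array([-0.0172, -0.0783, -0.038 ]), array([179.9827,  -0.0597,   0.123 ])]
axes
 [[-0.0013  0.0875  0.9962]
 [ 0.0008  0.9962 -0.0875]
 [-1.      0.0007 -0.0014]]
```

View pics/w1.png

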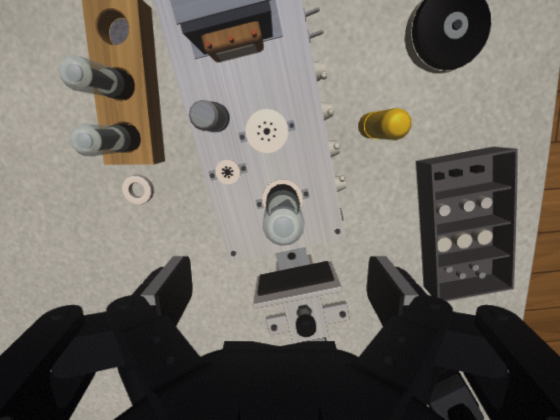

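The wrist view shows the clear valve at (284,215) between the fingers, with the yellow one well off at (387,123). The free hole is at (118,27) and the knob at (306,318). I'll check the positions with this camera.

```bash
python3 - <<'E'
from m import *
C=cloud(np.load('pics/w1.npz'))
for a,b in [(.12,.142),(.145,.165),(.165,.19)]:
    q=box(C,.58,.65,-.11,-.03,a,b)
    if len(q)>5: print(a,circ(q[:,:2],.016,[.615,-.068]))
for c in [(.4335,.0717),(.428,.010)]:
    q=box(C,c[0]-.03,c[0]+.03,c[1]-.028,c[1]+.028,.07,.105); print('spare',circ(q[:,:2],.016,c) if len(q)>5 else 0)
r=box(C,.38,.5,-.05,.2,.036,.044); print('rack',cv2.minAreaRect(r[:,:2].astype(np.float32)),np.median(r[:,2]))
k=box(C,.61,.655,-.262,-.215,.083,.11); print(k.min(0),k.max(0),circ(k[k[:,2]<.097][:,:2],.013,[.631,-.239]))
s=monitor.read_state(); print(s['tcp_pos'],s['time'])
i=cv2.imread('pics/w1.png'); cv2.imwrite('pics/w1c.png',cv2.resize(i[0:190,60:220],None,fx=3.1,fy=3.1,interpolation=cv2.INTER_CUBIC))
E
```

```text
0.12 (array([ 0.6173, -0.0694]), np.float64(0.00012522346961246072), 132)
0.145 (array([ 0.6172, -0.0699]), np.float64(0.0001480243832924534), 139)
0.165 (array([ 0.6171, -0.0699]), np.float64(0.00013563293164628627), 228)
spare (array([0.4336, 0.0699]), np.float64(0.0002958403770149283), 571)
spare (array([0.4284, 0.0077]), np.float64(0.0002664126384720293), 503)
rack ((0.43403273820877075, 0.06775911152362823), (0.18557733297348022, 0.06623311340808868), 85.05878448486328) 0.04006993314681212
[ 0.619  -0.2522  0.0847] [ 0.6447 -0.2282  0.1022] (array([ 0.6322, -0.2424]), np.float64(0.0005499953989464464), 102)
[ 0.6145 -0.065   0.2711] 2.0
```

View pics/w1c.png

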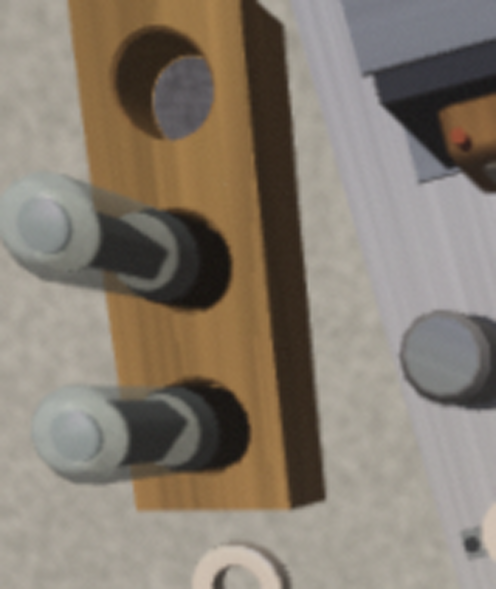

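```bash
python3 -m inch '[{"dx":0.0,"dy":-0.004,"dz":0.003,"ax":0.0,"ay":0.0,"az":0.0,"jaw":0.0},{"dx":0.04,"dy":-0.004,"dz":0.003,"ax":0.0,"ay":0.0,"az":0.0,"jaw":0.0},{"dx":0.08,"dy":-0.004,"dz":0.003,"ax":0.0,"ay":0.0,"az":0.0,"jaw":0.0},{"dx":0.117,"dy":-0.004,"dz":0.003,"ax":0.0,"ay":0.0,"az":0.0,"jaw":0.0},{"dx":0.117,"dy":-0.004,"dz":0.003,"ax":0.0,"ay":0.0,"az":0.0,"jaw":0.0},{"dx":0.117,"dy":-0.004,"dz":0.003,"ax":0.0,"ay":0.0,"az":0.0,"jaw":0.0}]' 25
python3 -c "
from h import *
np.set_printoptions(precision=4,suppress=True)
plan([.617,-.069,.152],-5);grab('wrist','w2');grab('side','s2')
i=cv2.imread('pics/s2.png'); cv2.imwrite('pics/s2c.png',cv2.resize(i[120:280,200:380],None,fx=3.3,fy=3.3,interpolation=cv2.INTER_CUBIC))"
```

```text
time: 2.75
tcp_pos: [0.6188, -0.0703, 0.1557]
orientation: [-0.031, 1.568, -0.119]
force: [-0.2, -0.7, 0.6]
opening: 0.0856
tcp [ 0.6188 -0.0703  0.1557] q6 [-0.1316  0.4457  1.5648  0.      1.1282 -0.0444] F [-0.1669 -0.7401  0.6116] op 0.08560233398781983 t 2.75
shift tool [ 0.0037  0.0011 -0.0019] dist 0.004283081541526192
turn opts [array([0.005 , 0.1635, 0.0051]), array([-179.9948,   -0.0081,    0.2569])]
axes
 [[ 0.0028  0.0871  0.9962]
 [-0.0003  0.9962 -0.0871]
 [-1.     -0.0001  0.0029]]
```

View pics/s2c.png

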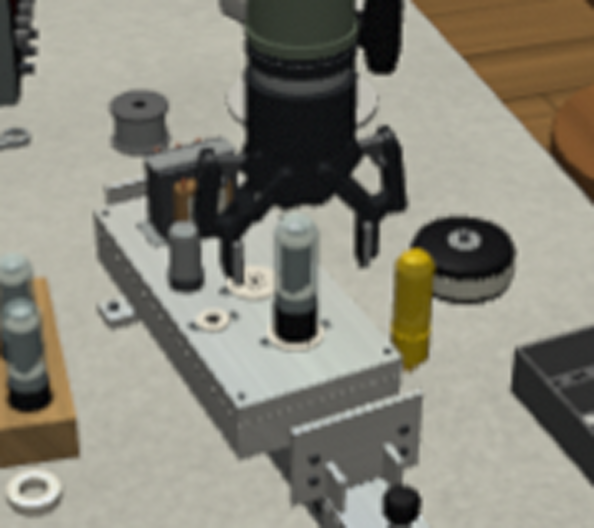

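View pics/w2.png

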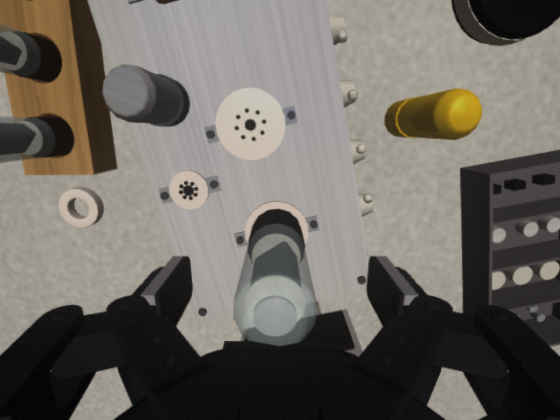

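The side view shows the fingers either side of the valve, and the wrist view shows it centred. Closing now.

```bash
python3 -m inch '[{"dx":0.002,"dy":0.001,"dz":-0.002,"ax":0.0,"ay":0.0,"az":0.0,"jaw":0.3},{"dx":0.002,"dy":0.001,"dz":-0.002,"ax":0.0,"ay":0.0,"az":0.0,"jaw":0.5},{"dx":0.002,"dy":0.001,"dz":-0.002,"ax":0.0,"ay":0.0,"az":0.0,"jaw":0.8},{"dx":0.002,"dy":0.001,"dz":-0.002,"ax":0.0,"ay":0.0,"az":0.0,"jaw":1.0},{"dx":0.002,"dy":0.001,"dz":-0.002,"ax":0.0,"ay":0.0,"az":0.0,"jaw":1.0},{"dx":0.002,"dy":0.001,"dz":-0.002,"ax":0.0,"ay":0.0,"az":0.0,"jaw":1.0},{"dx":0.002,"dy":0.001,"dz":-0.002,"ax":0.0,"ay":0.0,"az":0.0,"jaw":1.0}]' 30
```

```text
time: 3.72
tcp_pos: [0.6159, -0.0692, 0.1523]
orientation: [0.157, 1.57, 0.069]
force: [-0.5, 0.3, 3.5]
opening: 0.0311
```

```bash
python3 -m inch '[{"dx":-0.01,"dy":0.0,"dz":0.0,"ax":0.0,"ay":0.0,"az":0.0,"jaw":1.0},{"dx":-0.02,"dy":0.0,"dz":0.0,"ax":0.0,"ay":0.0,"az":0.0,"jaw":1.0},{"dx":-0.04,"dy":0.0,"dz":0.0,"ax":0.0,"ay":0.0,"az":0.0,"jaw":1.0},{"dx":-0.07,"dy":0.0,"dz":0.0,"ax":0.0,"ay":0.0,"az":0.0,"jaw":1.0},{"dx":-0.09,"dy":0.0,"dz":0.0,"ax":0.0,"ay":0.0,"az":0.0,"jaw":1.0},{"dx":-0.09,"dy":0.0,"dz":0.0,"ax":0.0,"ay":0.0,"az":0.0,"jaw":1.0},{"dx":-0.09,"dy":0.0,"dz":0.0,"ax":0.0,"ay":0.0,"az":0.0,"jaw":1.0}]'
python3 -c "
from h import *
np.set_printoptions(precision=4,suppress=True)
plan([.4375,.1325,.24],-5);grab('side','s3')
i=cv2.imread('pics/s3.png'); cv2.imwrite('pics/s3c.png',cv2.resize(i[100:280,200:380],None,fx=3.3,fy=3.3,interpolation=cv2.INTER_CUBIC))"
```

```text
time: 4.6
tcp_pos: [0.6153, -0.0692, 0.2411]
orientation: [3.041, 1.569, 2.954]
force: [0.2, 0.5, -1.4]
opening: 0.0308
tcp [ 0.6153 -0.0692  0.2411] q6 [-0.1306  0.3851  1.44    0.0001  1.318  -0.0429] F [ 0.1509  0.4742 -1.3514] op 0.030830193552254286 t 4.6
shift tool [ 0.0015  0.1853 -0.1948] dist 0.26885940357222576
turn opts [array([-0.0224, -0.0857, -0.0086]), array([179.9775,  -0.0136,   0.1345])]
axes
 [[-0.0015  0.0875  0.9962]
 [ 0.0003  0.9962 -0.0875]
 [-1.      0.0002 -0.0015]]
```

View pics/s3c.png

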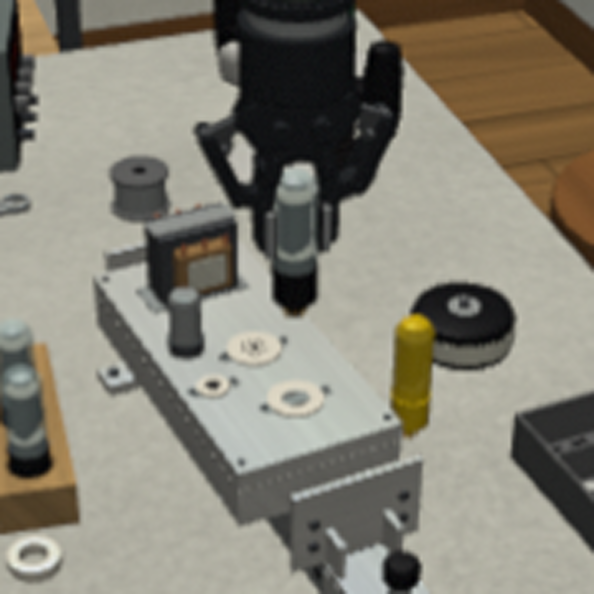

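The valve is out of its socket and hanging upright. Carrying it over the free hole.

```bash
python3 -m inch '[{"dx":0.0,"dy":0.03,"dz":-0.03,"ax":0.0,"ay":0.0,"az":0.0,"jaw":1.0},{"dx":0.0,"dy":0.06,"dz":-0.065,"ax":0.0,"ay":0.0,"az":0.0,"jaw":1.0},{"dx":0.0,"dy":0.09,"dz":-0.1,"ax":0.0,"ay":0.0,"az":0.0,"jaw":1.0},{"dx":0.0,"dy":0.12,"dz":-0.13,"ax":0.0,"ay":0.0,"az":0.0,"jaw":1.0},{"dx":0.0,"dy":0.155,"dz":-0.165,"ax":0.0,"ay":0.0,"az":0.0,"jaw":1.0},{"dx":0.0,"dy":0.175,"dz":-0.185,"ax":0.0,"ay":0.0,"az":0.0,"jaw":1.0},{"dx":0.0,"dy":0.186,"dz":-0.195,"ax":0.0,"ay":0.0,"az":0.0,"jaw":1.0},{"dx":0.0,"dy":0.186,"dz":-0.195,"ax":0.0,"ay":0.0,"az":0.0,"jaw":1.0},{"dx":0.0,"dy":0.186,"dz":-0.195,"ax":0.0,"ay":0.0,"az":0.0,"jaw":1.0}]'
python3 - <<'E'
from m import *
plan([.4375,.1325,.24],-5)
for n in ('side','top','wrist'):
    C=cloud(grab(n,n+'4'))
    for a,b in [(.17,.195),(.2,.225),(.225,.25),(.25,.28),(.28,.305)]:
        q=box(C,.39,.49,.09,.18,a,b); q=q[np.hypot(q[:,0]-.438,q[:,1]-.133)<.021]
        if len(q)>8: print(n,a,circ(q[:,:2],.0162,[.438,.133]),q.min(0),q.max(0))
E
```

```text
time: 5.78
tcp_pos: [0.4385, 0.1326, 0.2418]
orientation: [-1.307, 1.57, -1.395]
force: [0.1, 0.3, -0.7]
opening: 0.0309
tcp [0.4385 0.1326 0.2418] q6 [ 0.2688  0.1274  1.795  -0.0005  1.2193  0.3572] F [ 0.1284  0.3351 -0.6611] op 0.03094440544967145 t 5.775
shift tool [ 0.0018 -0.0002 -0.001 ] dist 0.002034012807388095
turn opts [array([-0.0519,  0.0067,  0.0247]), array([179.9481,   0.0388,  -0.0105])]
axes
 [[ 0.0001  0.0881  0.9961]
 [-0.0004  0.9961 -0.0881]
 [-1.     -0.0004  0.0001]]
side 0.17 (array([0.4395, 0.1451]), np.float64(0.0019362506638989849), 11) [0.4303 0.1248 0.1884] [0.4452 0.1363 0.1945]
side 0.2 (array([0.4377, 0.1338]), np.float64(0.0012723656031599327), 99) [0.4209 0.1144 0.2024] [0.454  0.1317 0.2249]
side 0.225 (array([0.4376, 0.1341]), np.float64(0.0010945695723624596), 119) [0.4213 0.1151 0.2251] [0.4561 0.1361 0.2497]
side 0.25 (array([0.4379, 0.1348]), np.float64(0.0013481515895501983), 164) [0.4182 0.1142 0.2503] [0.4567 0.1329 0.28  ]
side 0.28 (array([0.4379, 0.1364]), np.float64(0.0021219310705501634), 154) [0.4192 0.1143 0.2801] [0.4558 0.1417 0.3044]
wrist 0.2 (array([0.4388, 0.1322]), np.float64(0.00012985126747497994), 462) [0.4236 0.1328 0.2043] [0.4553 0.1488 0.225 ]
wrist 0.225 (array([0.4385, 0.1318]), np.float64(0.00026929640293837584), 944) [0.4202 0.1312 0.225 ] [0.4575 0.1489 0.25  ]
wrist 0.25 (array([0.4382, 0.132 ]), np.float64(0.00037985895263514466), 2491) [0.4195 0.1284 0.25  ] [0.4577 0.1484 0.28  ]
wrist 0.28 (array([0.4377, 0.1284]), np.float64(0.0028437352484623254), 6300) [0.4197 0.1203 0.28  ] [0.4578 0.1486 0.305 ]
```

Wrist fit puts the valve at (0.4388, 0.132), matching the hole extrapolated from the spares with the same camera. Lowering.

```bash
python3 -m inch '[{"dx":0.03,"dy":0.0,"dz":0.0,"ax":0.0,"ay":0.0,"az":0.0,"jaw":1.0},{"dx":0.06,"dy":0.0,"dz":0.0,"ax":0.0,"ay":0.0,"az":0.0,"jaw":1.0},{"dx":0.09,"dy":0.0,"dz":0.0,"ax":0.0,"ay":0.0,"az":0.0,"jaw":1.0},{"dx":0.12,"dy":0.0,"dz":0.0,"ax":0.0,"ay":0.0,"az":0.0,"jaw":1.0},{"dx":0.139,"dy":0.0,"dz":0.0,"ax":0.0,"ay":0.0,"az":0.0,"jaw":1.0},{"dx":0.139,"dy":0.0,"dz":0.0,"ax":0.0,"ay":0.0,"az":0.0,"jaw":1.0},{"dx":0.139,"dy":0.0,"dz":0.0,"ax":0.0,"ay":0.0,"az":0.0,"jaw":1.0}]'
python3 - <<'E'
from m import *
plan([.4385,.1326,.0673],-5)
for n in ('side','wrist'):
    im=grab(n,n+'5'); C=cloud(im)
    for a,b in [(.068,.085),(.085,.11),(.11,.13)]:
        q=box(C,.39,.49,.09,.18,a,b); q=q[np.hypot(q[:,0]-.438,q[:,1]-.133)<.021]
        if len(q)>8: print(n,a,circ(q[:,:2],.0162,[.438,.133]))
for c in [(.4335,.0717),(.428,.010)]:
    q=box(C,c[0]-.03,c[0]+.03,c[1]-.028,c[1]+.028,.07,.105); print('spare',circ(q[:,:2],.016,c) if len(q)>5 else 0)
i=cv2.imread('pics/side5.png'); cv2.imwrite('pics/s5c.png',cv2.resize(i[130:290,130:310],None,fx=3.3,fy=3.3,interpolation=cv2.INTER_CUBIC))
E
```

```text
time: 6.8
tcp_pos: [0.4387, 0.1331, 0.1037]
orientation: [0.388, 1.569, 0.299]
force: [-0.4, -0.2, -1.1]
opening: 0.0307
tcp [0.4387 0.1331 0.1037] q6 [0.2694 0.2673 2.0075 0.0001 0.8653 0.3575] F [-0.3626 -0.2189 -1.0584] op 0.030671600083048 t 6.8
shift tool [ 0.0364 -0.0005 -0.0002] dist 0.03636435465159786
turn opts [array([-0.0529,  0.0772, -0.0315]), array([179.9471,  -0.0494,  -0.1212])]
axes
 [[ 0.0014  0.0881  0.9961]
 [ 0.0004  0.9961 -0.0881]
 [-1.      0.0005  0.0013]]
side 0.085 (array([0.4376, 0.1355]), np.float64(0.0009797963543302741), 64)
side 0.11 (array([0.4379, 0.1349]), np.float64(0.0014717677405890646), 87)
wrist 0.068 (array([0.4391, 0.133 ]), np.float64(0.00013044021996025737), 379)
wrist 0.085 (array([0.4389, 0.1326]), np.float64(0.0002624839767400994), 895)
wrist 0.11 (array([0.4385, 0.1326]), np.float64(0.0003297483200639835), 1318)
spare 0
spare 0
```

View pics/s5c.png

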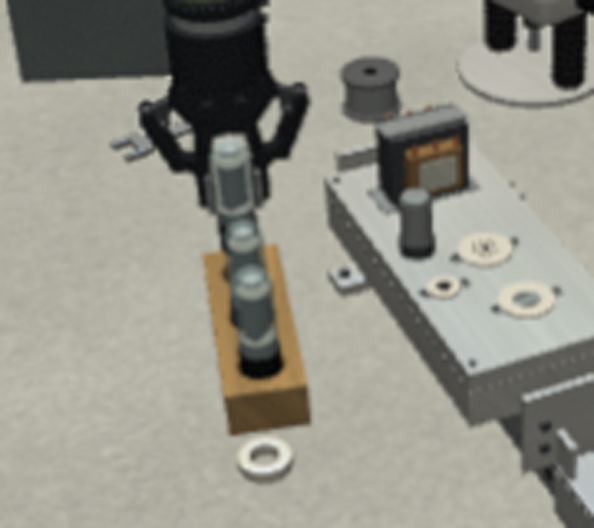

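View pics/wrist5.png

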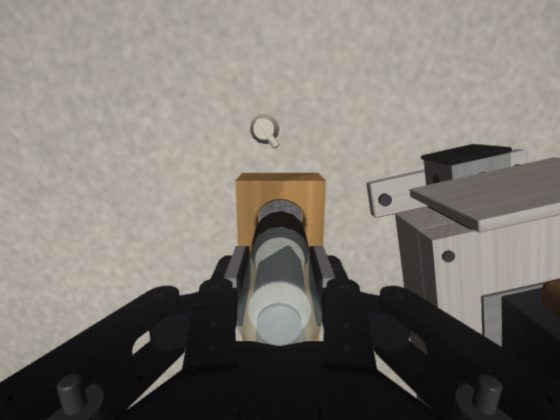

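```bash
python3 -m inch '[{"dx":0.008,"dy":-0.0005,"dz":0.0,"ax":0.0,"ay":0.0,"az":0.0,"jaw":1.0},{"dx":0.014,"dy":-0.0005,"dz":0.0,"ax":0.0,"ay":0.0,"az":0.0,"jaw":1.0},{"dx":0.02,"dy":-0.0005,"dz":0.0,"ax":0.0,"ay":0.0,"az":0.0,"jaw":1.0},{"dx":0.024,"dy":-0.0005,"dz":0.0,"ax":0.0,"ay":0.0,"az":0.0,"jaw":1.0},{"dx":0.024,"dy":-0.0005,"dz":0.0,"ax":0.0,"ay":0.0,"az":0.0,"jaw":1.0}]'
python3 -m inch '[{"dx":0.004,"dy":0.0,"dz":0.0,"ax":0.0,"ay":0.0,"az":0.0,"jaw":1.0},{"dx":0.008,"dy":0.0,"dz":0.0,"ax":0.0,"ay":0.0,"az":0.0,"jaw":1.0},{"dx":0.008,"dy":0.0,"dz":0.0,"ax":0.0,"ay":0.0,"az":0.0,"jaw":1.0}]'
```

```text
time: 7.52
tcp_pos: [0.4376, 0.1326, 0.0786]
orientation: [-2.876, 1.57, -2.964]
force: [-0.5, 0.0, -0.5]
opening: 0.0306
time: 7.9
tcp_pos: [0.4376, 0.1326, 0.0707]
orientation: [-2.88, 1.57, -2.968]
force: [-0.4, 0.8, -0.2]
opening: 0.0307
```

```bash
python3 -m inch '[{"dx":0.002,"dy":0.0,"dz":0.0,"ax":0.0,"ay":0.0,"az":0.0,"jaw":1.0},{"dx":0.002,"dy":0.0,"dz":0.0,"ax":0.0,"ay":0.0,"az":0.0,"jaw":1.0},{"dx":0.0035,"dy":0.0,"dz":0.0,"ax":0.0,"ay":0.0,"az":0.0,"jaw":1.0},{"dx":0.0035,"dy":0.0,"dz":0.0,"ax":0.0,"ay":0.0,"az":0.0,"jaw":1.0}]'; python3 -m inch '[{"dx":0.001,"dy":0.0,"dz":0.0,"ax":0.0,"ay":0.0,"az":0.0,"jaw":1.0},{"dx":0.001,"dy":0.0,"dz":0.0,"ax":0.0,"ay":0.0,"az":0.0,"jaw":1.0}]'
```

```text
time: 8.4
tcp_pos: [0.4378, 0.1326, 0.0674]
orientation: [2.655, 1.571, 2.568]
force: [1.1, 0.3, -1.4]
opening: 0.0311
time: 8.65
tcp_pos: [0.4379, 0.1327, 0.0672]
orientation: [0.597, 1.57, 0.51]
force: [-1.9, -0.5, 5.9]
opening: 0.0307
```

```bash
python3 -m inch '[{"dx":0.0,"dy":0.0,"dz":0.0,"ax":0.0,"ay":0.0,"az":0.0,"jaw":0.55},{"dx":0.0,"dy":0.0,"dz":0.0,"ax":0.0,"ay":0.0,"az":0.0,"jaw":0.5},{"dx":0.0,"dy":0.0,"dz":0.0,"ax":0.0,"ay":0.0,"az":0.0,"jaw":0.4},{"dx":0.0,"dy":0.0,"dz":0.0,"ax":0.0,"ay":0.0,"az":0.0,"jaw":0.4},{"dx":0.0,"dy":0.0,"dz":0.0,"ax":0.0,"ay":0.0,"az":0.0,"jaw":0.4}]'
python3 - <<'E'
from m import *
for n in ('side','wrist'):
    im=grab(n,n+'6'); C=cloud(im)
    for a,b in [(.07,.09),(.09,.11)]:
        q=box(C,.39,.49,.09,.18,a,b); q=q[np.hypot(q[:,0]-.438,q[:,1]-.133)<.019]
        if len(q)>8: print(n,a,circ(q[:,:2],.0162,[.438,.133]))
    q=box(C,.42,.456,.11,.155,.1,.15); q=q[np.hypot(q[:,0]-.438,q[:,1]-.133)<.014]; print('top',q.max(0))
i=cv2.imread('pics/side6.png'); cv2.imwrite('pics/s6c.png',cv2.resize(i[130:290,130:310],None,fx=3.3,fy=3.3,interpolation=cv2.INTER_CUBIC))
E
```

```text
time: 9.28
tcp_pos: [0.4378, 0.1327, 0.0664]
orientation: [2.44, 1.571, 2.352]
force: [-0.7, 0.0, -0.1]
opening: 0.0512
side 0.09 (array([0.4367, 0.136 ]), np.float64(0.0014665473089869457), 51)
top [0.4504 0.1427 0.1496]
wrist 0.07 (array([0.4381, 0.132 ]), np.float64(0.00016329433380608653), 908)
wrist 0.09 (array([0.438, 0.132]), np.float64(0.0001864711694543747), 1415)
top [0.4519 0.147  0.15  ]
```

View pics/s6c.png

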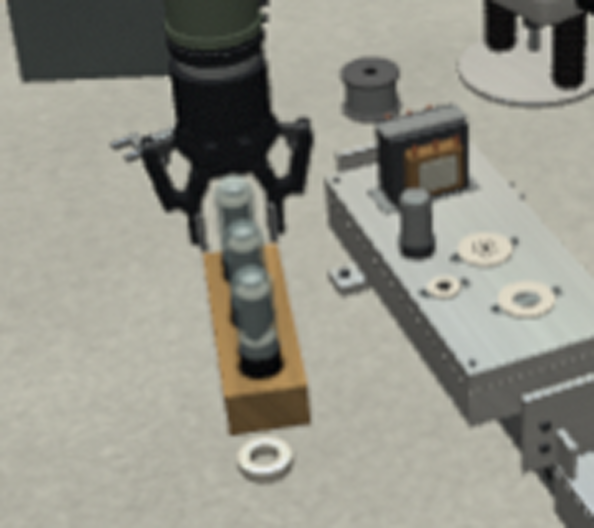

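View pics/wrist6.png

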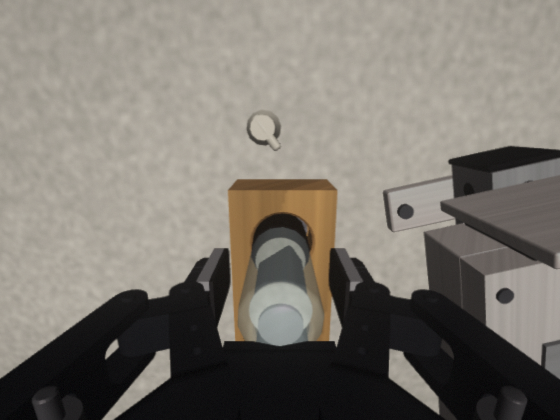

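The valve stands upright in the hole, and both fingers are clear of it. Lifting straight off.

```bash
python3 -m inch '[{"dx":-0.02,"dy":0.0,"dz":0.0,"ax":0.0,"ay":0.0,"az":0.0,"jaw":0.4},{"dx":-0.05,"dy":0.0,"dz":0.0,"ax":0.0,"ay":0.0,"az":0.0,"jaw":0.4},{"dx":-0.1,"dy":0.0,"dz":0.0,"ax":0.0,"ay":0.0,"az":0.0,"jaw":0.4},{"dx":-0.15,"dy":0.0,"dz":0.0,"ax":0.0,"ay":0.0,"az":0.0,"jaw":0.4},{"dx":-0.19,"dy":0.0,"dz":0.0,"ax":0.0,"ay":0.0,"az":0.0,"jaw":0.4},{"dx":-0.19,"dy":0.0,"dz":0.0,"ax":0.0,"ay":0.0,"az":0.0,"jaw":0.4},{"dx":-0.19,"dy":0.0,"dz":0.0,"ax":0.0,"ay":0.0,"az":0.0,"jaw":0.4}]'
python3 - <<'E'
from m import *
for n in ('side','wrist'):
    im=grab(n,n+'7'); C=cloud(im)
    for a,b in [(.055,.075),(.075,.095),(.095,.11)]:
        q=box(C,.39,.49,.09,.18,a,b); q=q[np.hypot(q[:,0]-.438,q[:,1]-.133)<.021]
        if len(q)>8: print(n,a,circ(q[:,:2],.0162,[.438,.133]))
    q=box(C,.42,.456,.11,.155,.1,.15); print('top',q.max(0) if len(q) else 0)
    for c in [(.4335,.0717),(.428,.010)]:
        q=box(C,c[0]-.03,c[0]+.03,c[1]-.028,c[1]+.028,.07,.135); print('spare',circ(q[q[:,2]<.105][:,:2],.016,c),q.max(0)) if len(q)>8 else 0
plan([.6325,-.241,.17],7.85)
i=cv2.imread('pics/side7.png'); cv2.imwrite('pics/s7c.png',cv2.resize(i[130:290,130:310],None,fx=3.3,fy=3.3,interpolation=cv2.INTER_CUBIC))
E
```

```text
time: 10.25
tcp_pos: [0.4372, 0.1325, 0.2557]
orientation: [-2.841, 1.569, -2.928]
force: [0.3, 0.6, -0.2]
opening: 0.0508
side 0.075 (array([0.4367, 0.1381]), np.float64(0.0008294919084167532), 12)
side 0.095 (array([0.4358, 0.1354]), np.float64(0.001020795010445174), 45)
top [0.4498 0.1427 0.1305]
spare (array([0.4317, 0.0719]), np.float64(0.0011263610783863861), 46) [0.4467 0.079  0.1285]
spare (array([0.4264, 0.0113]), np.float64(0.00115207213099432), 128) [0.4418 0.0226 0.1296]
wrist 0.055 (array([0.4387, 0.1319]), np.float64(0.0001350302337763537), 82)
wrist 0.075 (array([0.4386, 0.1319]), np.float64(0.00010121391065980728), 71)
wrist 0.095 (array([0.4386, 0.1319]), np.float64(0.00013075606699570683), 69)
top [0.4543 0.1483 0.1297]
spare (array([0.4344, 0.0693]), np.float64(0.0001690334559747743), 282) [0.4501 0.0861 0.1302]
spare (array([0.429 , 0.0074]), np.float64(0.0002458614245578229), 389) [0.445  0.0245 0.13  ]
tcp [0.4369 0.1324 0.255 ] q6 [0.269  0.1175 1.7724 0.0001 1.2549 0.3566] F [ 0.5552 -0.6877 -0.4716] op 0.05108232179649783 t 10.35
shift tool [ 0.0847 -0.3547  0.2278] dist 0.4299859079086908
turn opts [array([-12.8739,  -0.1791,   0.0397]), array([167.1259,   0.0581,   0.2624])]
axes
 [[-0.0031  0.0876  0.9962]
 [-0.0008  0.9962 -0.0876]
 [-1.     -0.001  -0.003 ]]
```

View pics/s7c.png

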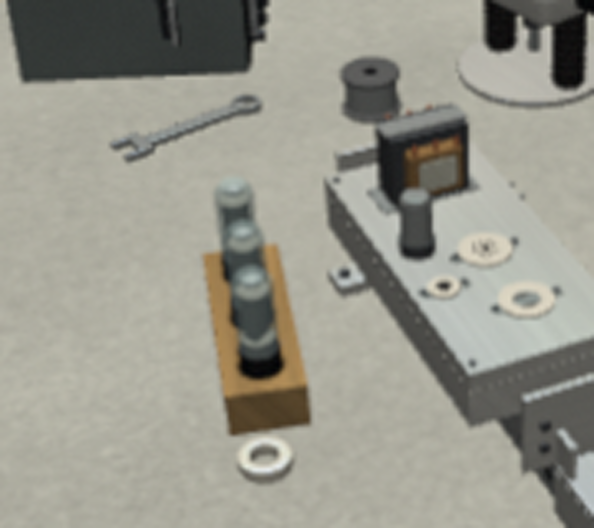

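The valve is home, with its top at 130 mm like the spares. Moving above the knob.

```bash
python3 -m inch '[{"dx":0.0,"dy":-0.18,"dz":0.114,"ax":-6.0,"ay":0.0,"az":0.0,"jaw":0.3},{"dx":0.0,"dy":-0.18,"dz":0.114,"ax":-6.0,"ay":0.0,"az":0.0,"jaw":0.3},{"dx":0.0,"dy":-0.18,"dz":0.114,"ax":-6.0,"ay":0.0,"az":0.0,"jaw":0.3},{"dx":0.02,"dy":-0.355,"dz":0.228,"ax":-12.8,"ay":0.0,"az":0.0,"jaw":0.3},{"dx":0.04,"dy":-0.355,"dz":0.228,"ax":-12.8,"ay":0.0,"az":0.0,"jaw":0.3},{"dx":0.085,"dy":-0.355,"dz":0.228,"ax":-12.8,"ay":0.0,"az":0.0,"jaw":0.3},{"dx":0.085,"dy":-0.355,"dz":0.228,"ax":-12.8,"ay":0.0,"az":0.0,"jaw":0.3},{"dx":0.085,"dy":-0.355,"dz":0.228,"ax":-12.8,"ay":0.0,"az":0.0,"jaw":0.3},{"dx":0.085,"dy":-0.355,"dz":0.228,"ax":-12.8,"ay":0.0,"az":0.0,"jaw":0.3}]'
python3 - <<'E'
from m import *
C=cloud(grab('wrist','wrist8')); grab('side','side8')
k=box(C,.61,.655,-.265,-.215,.083,.104); print(len(k),k.min(0) if len(k) else 0,k.max(0),circ(k[k[:,2]<.098][:,:2],.013,[.632,-.241]))
plan([.6325,-.241,.085],7.85)
E
```

```text
time: 11.48
tcp_pos: [0.6333, -0.2406, 0.17]
orientation: [2.44, 1.568, 2.575]
force: [0.4, 0.9, 0.4]
opening: 0.0599
930 [ 0.6198 -0.2545  0.0855] [ 0.6452 -0.2288  0.1026] (array([ 0.6327, -0.2424]), np.float64(0.00026283860261910874), 198)
tcp [ 0.6338 -0.2398  0.1723] q6 [-0.3789  0.5181  1.3954  0.0006  1.2276 -0.5158] F [-0.7596 -0.4107  0.9258] op 0.05994060555835172 t 11.575
shift tool [ 0.0873 -0.001  -0.0015] dist 0.0873227624923192
turn opts [array([-0.0157,  0.0427, -0.0101]), array([179.9843,  -0.0158,  -0.0671])]
axes
 [[ 0.0007 -0.1363  0.9907]
 [ 0.0003  0.9907  0.1363]
 [-1.      0.0002  0.0007]]
```

View pics/wrist8.png

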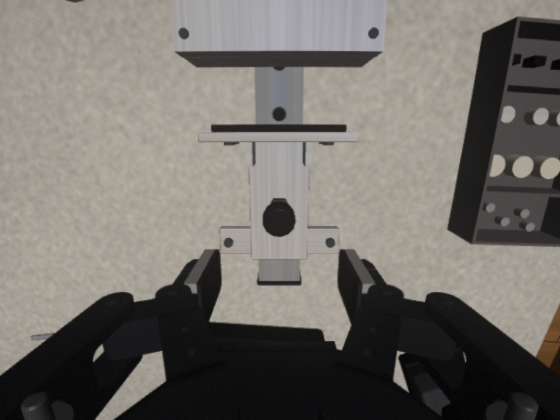

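The wrist view shows the knob at (279,218) between the jaws, with the jaw plate ahead at row 135. Descending and gripping.

```bash
python3 -m inch '[{"dx":0.03,"dy":-0.002,"dz":-0.001,"ax":0.0,"ay":0.0,"az":0.0,"jaw":0.3},{"dx":0.065,"dy":-0.002,"dz":-0.001,"ax":0.0,"ay":0.0,"az":0.0,"jaw":0.3},{"dx":0.09,"dy":-0.002,"dz":-0.001,"ax":0.0,"ay":0.0,"az":0.0,"jaw":0.3},{"dx":0.098,"dy":-0.002,"dz":-0.001,"ax":0.0,"ay":0.0,"az":0.0,"jaw":0.3},{"dx":0.098,"dy":-0.002,"dz":-0.001,"ax":0.0,"ay":0.0,"az":0.0,"jaw":0.3},{"dx":0.098,"dy":-0.002,"dz":-0.001,"ax":0.0,"ay":0.0,"az":0.0,"jaw":0.3}]'
python3 - <<'E'
from m import *
grab('wrist','wrist9');grab('side','side9')
plan([.6327,-.2417,.070],7.85)
i=cv2.imread('pics/side9.png'); cv2.imwrite('pics/s9c.png',cv2.resize(i[170:340,230:420],None,fx=3.3,fy=3.3,interpolation=cv2.INTER_CUBIC))
E
```

```text
time: 12.32
tcp_pos: [0.6341, -0.2431, 0.0754]
orientation: [-0.49, 1.568, -0.354]
force: [-0.9, 0.0, -0.2]
opening: 0.0594
tcp [ 0.6339 -0.2432  0.075 ] q6 [-0.3834  0.5983  1.5126  0.0001  1.0281 -0.5194] F [ 0.0112  0.703  -0.3746] op 0.059597034458085674 t 12.425
shift tool [ 0.005   0.0017 -0.001 ] dist 0.005328044733551718
turn opts [array([-0.0648,  0.1315,  0.0675]), array([179.9351,   0.106 ,  -0.2065])]
axes
 [[ 0.0024 -0.1355  0.9908]
 [-0.0009  0.9908  0.1355]
 [-1.     -0.0012  0.0023]]
```

View pics/s9c.png

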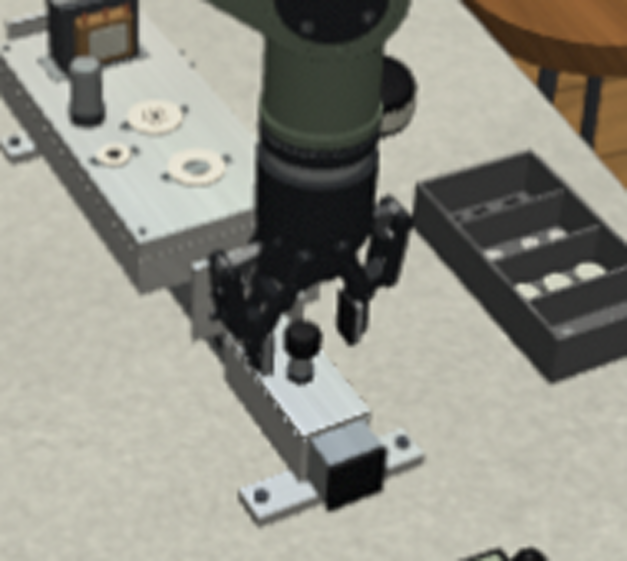

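View pics/wrist9.png

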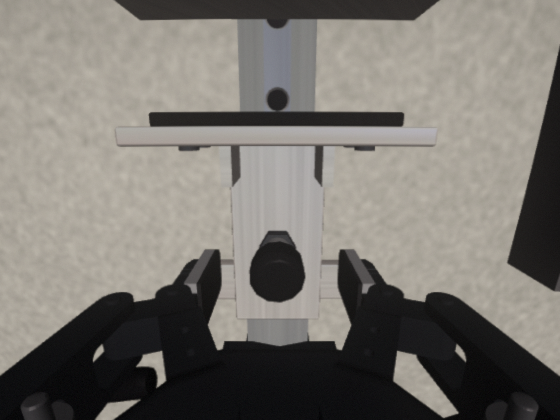

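```bash
python3 -m inch '[{"dx":0.005,"dy":0.001,"dz":-0.001,"ax":0.0,"ay":0.0,"az":0.0,"jaw":0.3},{"dx":0.005,"dy":0.001,"dz":-0.001,"ax":0.0,"ay":0.0,"az":0.0,"jaw":0.55},{"dx":0.005,"dy":0.001,"dz":-0.001,"ax":0.0,"ay":0.0,"az":0.0,"jaw":0.8},{"dx":0.005,"dy":0.001,"dz":-0.001,"ax":0.0,"ay":0.0,"az":0.0,"jaw":1.0},{"dx":0.005,"dy":0.001,"dz":-0.001,"ax":0.0,"ay":0.0,"az":0.0,"jaw":1.0},{"dx":0.005,"dy":0.001,"dz":-0.001,"ax":0.0,"ay":0.0,"az":0.0,"jaw":1.0},{"dx":0.005,"dy":0.001,"dz":-0.001,"ax":0.0,"ay":0.0,"az":0.0,"jaw":1.0}]' 50
python3 - <<'E'
from m import *
grab('side','side10')
plan([.6327,-.2417,.070],7.85)
i=cv2.imread('pics/side10.png'); cv2.imwrite('pics/s10c.png',cv2.resize(i[190:320,260:400],None,fx=4.2,fy=4.2,interpolation=cv2.INTER_CUBIC))
E
```

```text
time: 13.3
tcp_pos: [0.6327, -0.2421, 0.0686]
orientation: [-0.142, 1.569, -0.006]
force: [3.9, -0.3, -0.7]
opening: 0.024
tcp [ 0.6327 -0.2422  0.0686] q6 [-0.3828  0.6029  1.522   0.0006  1.0153 -0.5188] F [ 4.0687  1.4709 -0.793 ] op 0.024220801043614296 t 13.35
shift tool [-0.0014  0.0004  0.0001] dist 0.0014417518930894878
turn opts [array([-0.073 ,  0.0861,  0.0142]), array([179.9269,   0.0222,  -0.1351])]
axes
 [[ 0.0015 -0.1353  0.9908]
 [-0.      0.9908  0.1353]
 [-1.     -0.0002  0.0015]]
```

View pics/s10c.png

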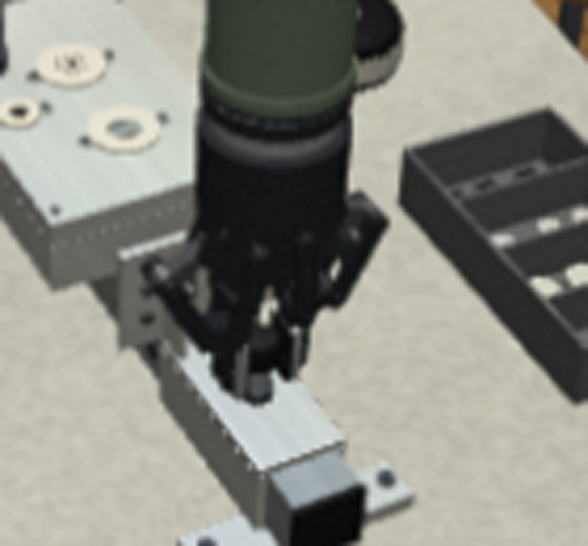

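The fingers hold the knob at 24 mm opening. Pulling it up.

```bash
python3 -m inch '[{"dx":-0.004,"dy":0.0,"dz":0.0,"ax":0.0,"ay":0.0,"az":0.0,"jaw":1.0},{"dx":-0.008,"dy":0.0,"dz":0.0,"ax":0.0,"ay":0.0,"az":0.0,"jaw":1.0},{"dx":-0.011,"dy":0.0,"dz":0.0,"ax":0.0,"ay":0.0,"az":0.0,"jaw":1.0},{"dx":-0.011,"dy":0.0,"dz":0.0,"ax":0.0,"ay":0.0,"az":0.0,"jaw":1.0},{"dx":-0.011,"dy":0.0,"dz":0.0,"ax":0.0,"ay":0.0,"az":0.0,"jaw":1.0}]' 60
python3 - <<'E'
from m import *
C=cloud(grab('side','side11')); plan([.6327,-.2417,.081],7.85)
i=cv2.imread('pics/side11.png'); cv2.imwrite('pics/s11c.png',cv2.resize(i[190:320,260:400],None,fx=4.2,fy=4.2,interpolation=cv2.INTER_CUBIC))
E
```

```text
time: 13.98
tcp_pos: [0.6326, -0.2421, 0.0778]
orientation: [0.421, 1.57, 0.557]
force: [8.0, 0.0, -8.5]
opening: 0.024
tcp [ 0.6326 -0.2421  0.0778] q6 [-0.3828  0.5944  1.5122  0.0007  1.0347 -0.5188] F [ 7.9194  0.3299 -9.7378] op 0.024006327268245378 t 14.025
shift tool [-0.0032  0.0004  0.0002] dist 0.0032437285587820284
turn opts [array([-0.0764,  0.0371, -0.021 ]), array([179.9236,  -0.033 ,  -0.0583])]
axes
 [[ 0.0006 -0.1353  0.9908]
 [ 0.0005  0.9908  0.1353]
 [-1.      0.0004  0.0006]]
```

View pics/s11c.png

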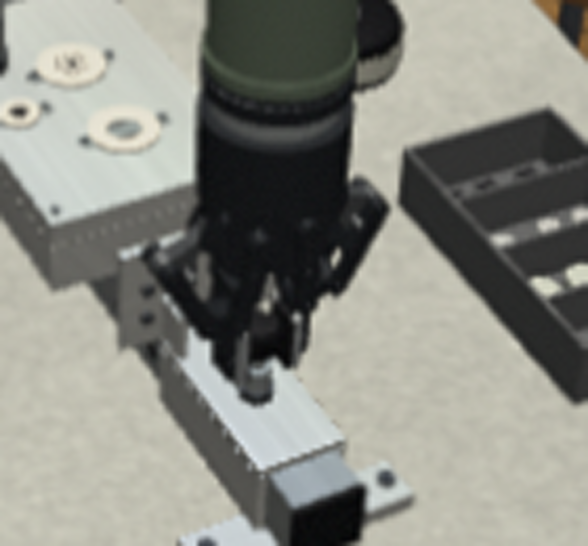

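```bash
python3 -m inch '[{"dx":-0.002,"dy":0.0,"dz":0.001,"ax":0.0,"ay":0.0,"az":0.0,"jaw":1.0},{"dx":-0.002,"dy":0.005,"dz":0.001,"ax":0.0,"ay":0.0,"az":0.0,"jaw":1.0},{"dx":-0.002,"dy":0.013,"dz":0.001,"ax":0.0,"ay":0.0,"az":0.0,"jaw":1.0},{"dx":-0.002,"dy":0.021,"dz":0.001,"ax":0.0,"ay":0.0,"az":0.0,"jaw":1.0},{"dx":-0.002,"dy":0.029,"dz":0.001,"ax":0.0,"ay":0.0,"az":0.0,"jaw":1.0},{"dx":-0.002,"dy":0.036,"dz":0.001,"ax":0.0,"ay":0.0,"az":0.0,"jaw":1.0},{"dx":-0.002,"dy":0.040,"dz":0.001,"ax":0.0,"ay":0.0,"az":0.0,"jaw":1.0},{"dx":-0.002,"dy":0.040,"dz":0.001,"ax":0.0,"ay":0.0,"az":0.0,"jaw":1.0},{"dx":-0.002,"dy":0.040,"dz":0.001,"ax":0.0,"ay":0.0,"az":0.0,"jaw":1.0}]'
python3 - <<'E'
from m import *
y=np.array([-.1357,.9907,0]); p0=np.array([.6326,-.2421,0])
C=cloud(grab('side','side12')); plan(p0+.04*y+[0,0,.0686],7.85)
s=monitor.read_state(); print('slide',(s['tcp_pos']-p0)@y,'Fy',s['force']@y)
i=cv2.imread('pics/side12.png'); cv2.imwrite('pics/s12c.png',cv2.resize(i[190:320,260:400],None,fx=4.2,fy=4.2,interpolation=cv2.INTER_CUBIC))
E
```

```text
time: 15.15
tcp_pos: [0.6272, -0.2029, 0.0795]
orientation: [-3.071, 1.569, -2.935]
force: [5.0, -1.3, -9.1]
opening: 0.0238
tcp [ 0.6273 -0.2029  0.0795] q6 [-0.3299  0.5683  1.5578 -0.0008  1.0167 -0.4653] F [ 4.9711 -0.9363 -9.7283] op 0.023581604307444035 t 15.2
shift tool [ 0.0109  0.0004 -0.    ] dist 0.010913400255271564
turn opts [array([-0.0676, -0.0805,  0.0039]), array([179.9324,   0.0061,   0.1265])]
axes
 [[-0.0014 -0.1354  0.9908]
 [-0.0003  0.9908  0.1354]
 [-1.     -0.0001 -0.0014]]
slide 0.03958219688607273 Fy -1.6022074738963126
```

View pics/s12c.png

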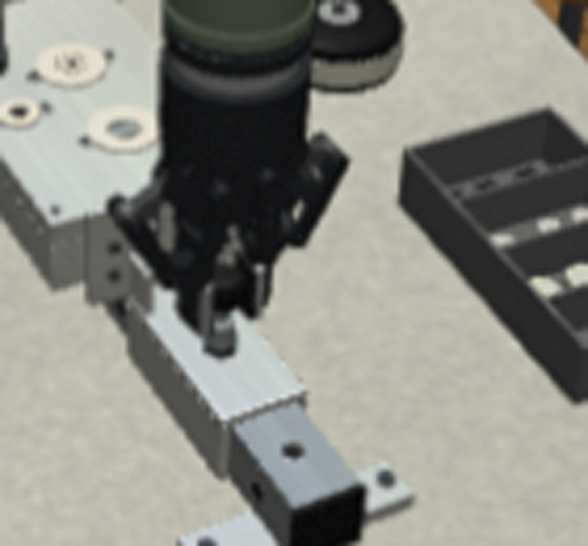

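The section has moved about 39.6 mm and the old hole is now exposed at crop (293,450). Lowering the pin.

```bash
python3 -m inch '[{"dx":0.003,"dy":0.0005,"dz":0.0,"ax":0.0,"ay":0.0,"az":0.0,"jaw":1.0},{"dx":0.006,"dy":0.0005,"dz":0.0,"ax":0.0,"ay":0.0,"az":0.0,"jaw":1.0},{"dx":0.006,"dy":0.0005,"dz":0.0,"ax":0.0,"ay":0.0,"az":0.0,"jaw":1.0}]'
python3 -m inch '[{"dx":0.003,"dy":0.0,"dz":0.0,"ax":0.0,"ay":0.0,"az":0.0,"jaw":1.0},{"dx":0.005,"dy":0.0,"dz":0.0,"ax":0.0,"ay":0.0,"az":0.0,"jaw":1.0},{"dx":0.005,"dy":0.0,"dz":0.0,"ax":0.0,"ay":0.0,"az":0.0,"jaw":1.0},{"dx":0.005,"dy":0.0,"dz":0.0,"ax":0.0,"ay":0.0,"az":0.0,"jaw":1.0}]'
```

```text
time: 15.58
tcp_pos: [0.6273, -0.2029, 0.0738]
orientation: [-2.445, 1.569, -2.309]
force: [4.5, -2.4, -7.8]
opening: 0.0237
time: 16.08
tcp_pos: [0.6273, -0.2028, 0.0698]
orientation: [-2.074, 1.569, -1.938]
force: [4.0, -2.7, -6.1]
opening: 0.0237
```

```bash
python3 -m inch '[{"dx":0.001,"dy":0.0,"dz":0.0,"ax":0.0,"ay":0.0,"az":0.0,"jaw":1.0},{"dx":0.0015,"dy":0.0,"dz":0.0,"ax":0.0,"ay":0.0,"az":0.0,"jaw":1.0},{"dx":0.0015,"dy":0.0,"dz":0.0,"ax":0.0,"ay":0.0,"az":0.0,"jaw":1.0},{"dx":0.0015,"dy":0.0,"dz":0.0,"ax":0.0,"ay":0.0,"az":0.0,"jaw":1.0}]'
```

```text
time: 16.58
tcp_pos: [0.6273, -0.2022, 0.0687]
orientation: [-2.885, 1.57, -2.749]
force: [2.8, -2.4, -5.5]
opening: 0.0235
```

```bash
python3 -m inch '[{"dx":0.0008,"dy":0.0,"dz":0.0,"ax":0.0,"ay":0.0,"az":0.0,"jaw":1.0},{"dx":0.0008,"dy":0.0,"dz":0.0,"ax":0.0,"ay":0.0,"az":0.0,"jaw":1.0},{"dx":0.0008,"dy":0.0,"dz":0.0,"ax":0.0,"ay":0.0,"az":0.0,"jaw":1.0}]'
python3 - <<'E'
from m import *
y=np.array([-.1357,.9907,0]); p0=np.array([.6326,-.2421,0])
s=monitor.read_state(); print('slide',(s['tcp_pos']-p0)@y,'Fy',s['force'],s['tcp_pos'],s['opening'],s['time'])
for n in('side','wrist','top'):grab(n,n+'13')
C=cloud(np.load('pics/side13.npz'))
q=box(C,.42,.456,.11,.155,.1,.15);print('valve top',q.max(0),circ(q[q[:,2]<.11][:,:2],.016,[.438,.133]))
i=cv2.imread('pics/side13.png'); cv2.imwrite('pics/s13c.png',cv2.resize(i[170:320,180:400],None,fx=3.6,fy=3.6,interpolation=cv2.INTER_CUBIC))
E
```

```text
time: 16.95
tcp_pos: [0.6273, -0.2021, 0.0687]
orientation: [-2.066, 1.571, -1.93]
force: [0.3, -4.5, 1.1]
opening: 0.0235
slide 0.040340878871649326 Fy [ 0.3075 -4.4944  1.1064] [ 0.6273 -0.2021  0.0687] 0.023512687903460318 16.95
valve top [0.4502 0.1407 0.1286] (array([0.436 , 0.1345]), np.float64(0.0015616010349557077), 30)
```

View pics/s13c.png

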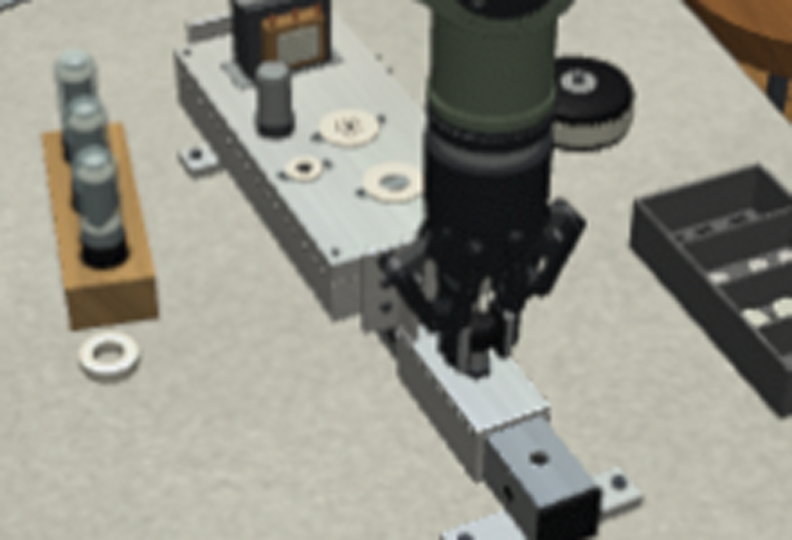

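View pics/wrist13.png

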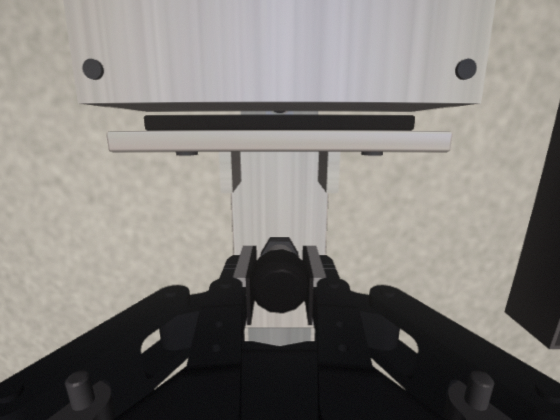

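The pin has bottomed. TCP height stays at 68.7 mm against 68.6 mm at the original grasp, and the vertical force swung from −5.5 to +1.1 N. The section has moved 40.3 mm, and the wrist view shows the knob still gripped at (280,280). I'll hold briefly, then hand in.

```bash
python3 -m inch '[{"dx":0.0,"dy":0.0,"dz":0.0,"ax":0.0,"ay":0.0,"az":0.0,"jaw":1.0},{"dx":0.0,"dy":0.0,"dz":0.0,"ax":0.0,"ay":0.0,"az":0.0,"jaw":1.0},{"dx":0.0,"dy":0.0,"dz":0.0,"ax":0.0,"ay":0.0,"az":0.0,"jaw":1.0}]'
python3 -c "
from h import *
print(ctrl.sign_off())"
```

```text
time: 17.48
tcp_pos: [0.6274, -0.2021, 0.0686]
orientation: [-1.7, 1.571, -1.564]
force: [-1.3, -2.8, 4.5]
opening: 0.0237
the job is handed in; nothing more can be done
None
```

I moved the valve from the chassis into the rack's free hole and locked the end section one hole nearer the chassis. I handed the job in at about 17.5 s with the knob still gripped. Sign-off gives no verdict, so these are my own last checks:

- **Valve:** it stands upright. In the wrist view just after release its axis was within 1 mm of where I placed the hole from the two spares. Its top measured about 129–130 mm above the bench, the same as the spares, and it hadn't moved in the last side view.
- **Plunger and section:** I raised the plunger about 11 mm, and the tool moved 40.3 mm along the rail. The tool then came back down to the height where it first gripped the knob (68.6 mm). The vertical force changed from −5.5 N to +4.5 N, so the pin has bottomed in the hole.
- **Grip:** the fingers were holding the knob with 60 N commanded, at 24 mm opening. I commanded the grip force and did not measure it.
- **Camera disagreement:** the side camera puts objects 2–3 mm off from the top and wrist cameras, about the stated calibration error. I used the wrist and top fits for positioning.
- **Other objects:** the spares, checked after the valve was placed, fitted within 1–2 mm of where they started. I saw no sign that anything else on the bench had moved, but I did not measure those things.

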